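# Gauge the tube adapters and pull the blocked ones

## Robot

A 6-joint arm with a two-finger parallel gripper is mounted at the origin on the work surface. World frame = base frame: x ahead of the robot, y to its left, z up, the work surface at z = 0. Lengths are in m, angles in rad, forces in N, time in s.
With the tool pointing down it reaches from about 0.35 to 0.85 m from the base axis. Payload 8.1 kg.
Tool frame: the origin (TCP) lies on the centre line of the jaws, within the pads' length; the fingertips stand 14 mm ahead of it and the grasp point (between the pads) lies 5 mm behind it; z points along the fingers, y is the direction in which the jaws open and shut (so a half turn about z gives the same grasp; the last joint's range is limited). The gripper opens to 93 mm and grips with 3 to 60 N. Pads are 15 mm wide; open, the fingers measure 128 mm over their backs; the gripper's body (75 mm by 188 mm) begins 65 mm behind the grasp point.
Start: joints at [-1.22, 0.13, 1.488, -0, 1.523, -0.085], TCP at [0.253, -0.544, 0.233] pointing down, gripper open.
Joint ranges: [-2.96, 2.96], [-0.89, 2.26], [0.02, 2.5], [-1.34, 4.48], [0, 2.73], [-2.66, 2.66]. Speed limits (rad/s): [2.39, 2.39, 2.79, 3.14, 3.14, 3.14].

## Interface

Orientations are given as a rotation vector (axis times angle).
In Python, from plant import robot gives the robot as it stands.
- The arm moves only by the tool jog_arm, never from a script. Its argument "steps" is a list of rows, each a list of 7 numbers: the closure, from 0 (fully open) to 1 (shut), then the shift along the tool's x, y, z in m, then the turn, a rotation vector about the tool's x, y, z in rad. In form: [[jaw, tx, ty, tz, rx, ry, rz], ...]. A call has 1 to 5 rows; each row is the pose to reach, as a shift and turn from the pose measured when the call began, along the tool's axes at that moment; what a row does not reach only later rows make up. A row lasts 1/8 s, in which the tool goes at most 62.5 mm and 10.7 degrees, less where a joint would pass 70% of its speed; a pose out of reach is approached as far as the arm can. A call with a gripper value outside its range is refused whole. The fingers move at their own pace and stop on an object; "force" is the grip in N (left out, the last holds). Time passes only in rows, so rows that repeat a pose let the fingers close. It gives the time, the measured TCP pose, the force and the opening at its end, in the units of the state.
- robot.read_state(): the state, without advancing time (a new reading comes with each control period).
- robot.read_camera(name): name is "scene" or "top" or "wrist"; returns a dict with "image" (480x640x3 uint8, red, green, blue), "mtx" (3x3 intrinsics, pixels), "extrinsics" (4x4, takes a point from camera to world coordinates); the wrist camera has in their place "tool_from_camera" (4x4, takes a point from camera to tool coordinates, whose origin is the TCP and whose axes are the flange's). Camera axes: x right, y down, z forward; pixel columns grow to the right and rows downward; lengths in m; the calibration is good to about 2 mm. A picture is of the moment at which its call begins: read the wrist's pose just before it. There is no depth.
- robot.close_job(): hands the job in, once; it reports no verdict.
The state is a dict: "t": time; "q": joint angles; "dq": joint speeds; "joint_torque": joint torques, N m; "tool_pos": TCP position; "orientation": TCP orientation; "force": force on the tool from outside, world axes, zero at the start; "wrist_torque": the same for the moment, N m; "opening": finger opening in m.
Only numpy, scipy, OpenCV 4.12 (cv2) and the standard library are available. Lean on these libraries where they do the work, as an engineer would, in place of code of your own. Each camera call takes 0.05 s, during which the arm holds its last target.

## Task

Find out with the pin gauge which of the three tube adapters is clear: try the pin in their bores, gently, never forcing it where it stops. Leave the gauge standing fully home in the one adapter that takes it, right where that adapter stands, and put the other two upright in the reject tray. Keep the adapters upright all the time and leave the other things on the bench alone.

Things in the scene. Friction and masses are not known exactly. Their poses are not given: they have to be found in the camera images.
- adapter_a: Plain white plastic tube adapter: upright round cup, 44 mm outer diameter, 50 mm high, about 0.11 kg, loose, with one blind bore in the middle of its top: 17.6 mm wide, 40 mm deep. Origin: centre of the underside, z up. The three adapters look alike; exactly one is clear, any of them.
- adapter_a_mouth (a point): Centre of the top face of adapter_a, 50 mm above its underside; z up along the bore.
- adapter_b: Another adapter, as adapter_a. In a clear adapter the pin goes all the way in until the collar lies on the mouth.
- adapter_b_mouth (a point): Centre of the top face of adapter_b, 50 mm above its underside; z up along the bore.
- adapter_c: Another adapter, as adapter_a. In a blocked one a white bush with a 9 mm hole sits loose deep in the bore, its top 18 mm below the mouth: the pin stops on it with the collar still 16 mm above the mouth.
- adapter_c_mouth (a point): Centre of the top face of adapter_c, 50 mm above its underside; z up along the bore.
- gauge: Steel pin gauge, about 0.15 kg, loose, 96 mm tall. Origin: centre of the pin's foot, z up. Pin 16 mm diameter, foot chamfered, up to z 34 mm; collar 30 mm diameter, z 34 to 40; round handle 18 mm diameter, z 48 to 96, on a spring: pushed down it gives from about 2 N, reaches 8.4 N after 8 mm, then is solid. Starts upright in the holder, foot 11 mm above the bench.
- gauge_seat (a point): Centre of the underside of the gauge's collar, 34 mm above the foot; z up.
- holder: Fixed grey block 70 x 70 mm, 45 mm high, with a 20 mm hole in the middle in which the gauge stands at the start, its collar on the block. Origin: centre of the underside.
- reject_tray: Fixed low aluminium tray, 130 mm (its x) by 230 mm (its y), walls 15 mm high and 4 mm thick, floor 4 mm thick. Origin: centre of the underside. Empty; takes two adapters side by side along its y.
- wash_bottle: Bystander, to be left alone: small blue bottle, 40 mm diameter, 85 mm tall. Origin: centre of the underside.
- jar: Bystander, to be left alone: grey jar with black lid, 56 mm diameter, 60 mm tall. Origin: centre of the underside.
- marker: Bystander, to be left alone: black marker pen, 120 mm long, 14 mm thick, lying along its x. Origin: centre of the underside.
- sample_tube: Bystander, to be left alone: capped sample tube 88 mm long, 16 mm thick, lying along its x. Origin: centre of the underside.
- slide_box: Bystander, to be left alone: cardboard box 60 x 90 x 30 mm. Origin: centre of the underside.
- mat: Fixed grey bench mat, 160 mm (its x) by 460 mm (its y), 4 mm thick, on which the three adapters stand in a row along its y. Origin: centre of the underside.

How it is judged:
By the outcome, as a careful person would: the job done as asked, in the order asked, and still so for the second after the job is handed in, with the robot touching nothing.
It also fails if it takes over 72 s, if anything falls off the work surface, if the arm or the gripper's body presses on something with over 40 N, if the wrist force passes 120 N, or if a joint passes its speed limit or range.

## Working session

There is one attempt and no reset: what is moved stays moved. The work goes in short steps, Python scripts to look and compute and a tool call to move; the robot and the scene stay as the last step left them, time stands still between calls to the robot, and variables do not carry over. Pictures are saved under pics/ and viewed, and the job is handed in when it is done.

Besides the shell and the picture viewer there is one more tool, called as name([rows], argument=value, ...), one row to a line, values as JSON. jog_arm: Moves the arm, as the interface text tells. Its arguments: {"type":"object","properties":{"steps":{"type":"array"},"force":{"type":"number"}},"required":["steps"]}

```bash
mkdir -p pics && ls && cat > h.py <<'E'
import numpy as np, cv2
from scipy.spatial.transform import Rotation as R
from plant import robot
def snap(name,fn):
    s=robot.read_state(); c=robot.read_camera(name)
    cv2.imwrite('pics/'+fn,c['image'][:,:,::-1])
    K=np.array(c['mtx'])
    if 'extrinsics' in c: E=np.array(c['extrinsics'])
    else:
        T=np.eye(4);T[:3,:3]=R.from_rotvec(s['orientation']).as_matrix();T[:3,3]=s['tool_pos']
        E=T@np.array(c['tool_from_camera'])
    np.savez('pics/'+fn+'.npz',K=K,E=E,img=c['image'])
    return s,c
def px2w(fn,u,v,z):
    d=np.load('pics/'+fn+'.npz');K,E=d['K'],d['E']
    r=E[:3,:3]@np.linalg.inv(K)@[u,v,1]
    return E[:3,3]+r*(z-E[2,3])/r[2]
def w2px(fn,p):
    d=np.load('pics/'+fn+'.npz');K,E=d['K'],d['E']
    q=K@(E[:3,:3].T@(np.array(p)-E[:3,3]));return q[:2]/q[2]
def crop(fn,x,y,w,h,k,out):
    i=cv2.imread('pics/'+fn)[y:y+h,x:x+w];cv2.imwrite('pics/'+out,cv2.resize(i,None,fx=k,fy=k,interpolation=cv2.INTER_CUBIC))
def st():
    s=robot.read_state()
    for k in ['t','tool_pos','orientation','force','wrist_torque','opening','q']: print(k,np.round(s[k],4))
E
python3 - <<'E'
from h import *
st()
snap('top','top0.png');snap('scene','sc0.png')
for f in ['top0.png','sc0.png']:
    d=np.load('pics/'+f+'.npz');print(d['K'],d['E'])
E
```

```text
pics
t 0.0
tool_pos [ 0.2531 -0.5434  0.2316]
orientation [-3.0656e+00 -6.7880e-01  4.0000e-04]
force [ 1.0212 -0.4256 -0.3681]
wrist_torque [ 0.0223  0.0553 -0.0021]
opening 0.093
q [-1.2204  0.1312  1.4893 -0.      1.523  -0.0854]
[[552.02833271   0.         322.6673429 ]
 [  0.         552.02833271 246.26683344]
 [  0.           0.           1.        ]] [[-1.00323552e-02 -9.97435319e-01  7.08670388e-02  5.29352237e-01]
 [-9.99889007e-01  9.22586073e-03 -1.16985606e-02 -9.19752152e-04]
 [ 1.10147481e-02 -7.09765372e-02 -9.97417168e-01  1.29732010e+00]
 [ 0.00000000e+00  0.00000000e+00  0.00000000e+00  1.00000000e+00]]
[[589.63167888   0.         325.57351667]
 [  0.         589.63167888 239.61079849]
 [  0.           0.           1.        ]] [[ 0.50309215  0.5767196  -0.6436558   1.24814908]
 [ 0.86422599 -0.33276979  0.37732971 -0.40409016]
 [ 0.00342423 -0.74609569 -0.66582993  0.72573448]
 [ 0.          0.          0.          1.        ]]
```

View pics/top0.png

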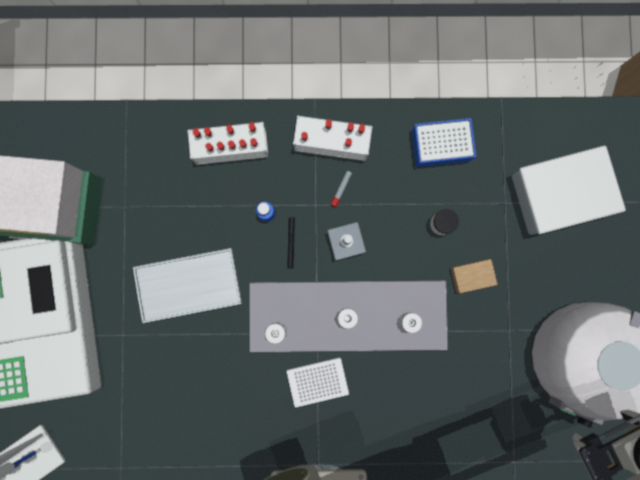

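View pics/sc0.png

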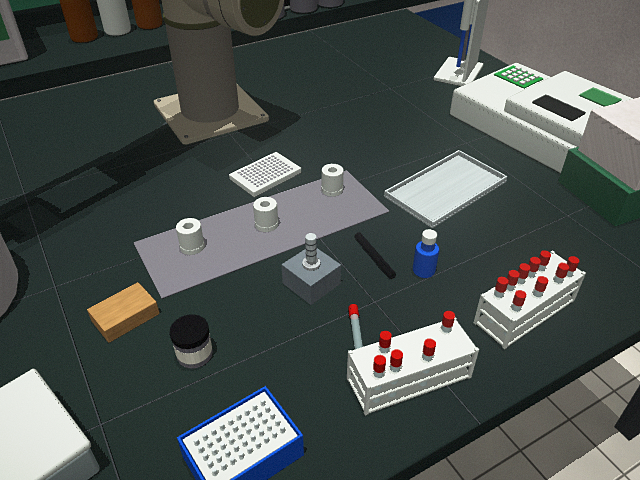

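Top view: image right is −y, down is −x. The gauge in its holder is at about (347,241), and the adapters are at about (275,333), (347,318) and (411,323). The tray is at (187,286). I'll zoom in.

```bash
python3 - <<'E'
from h import *
crop('top0.png',250,210,200,150,4,'c1.png')
crop('top0.png',120,190,200,150,4,'c2.png')
crop('sc0.png',160,150,200,150,4,'c3.png')
E
```

```text
(no output)
```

View pics/c1.png

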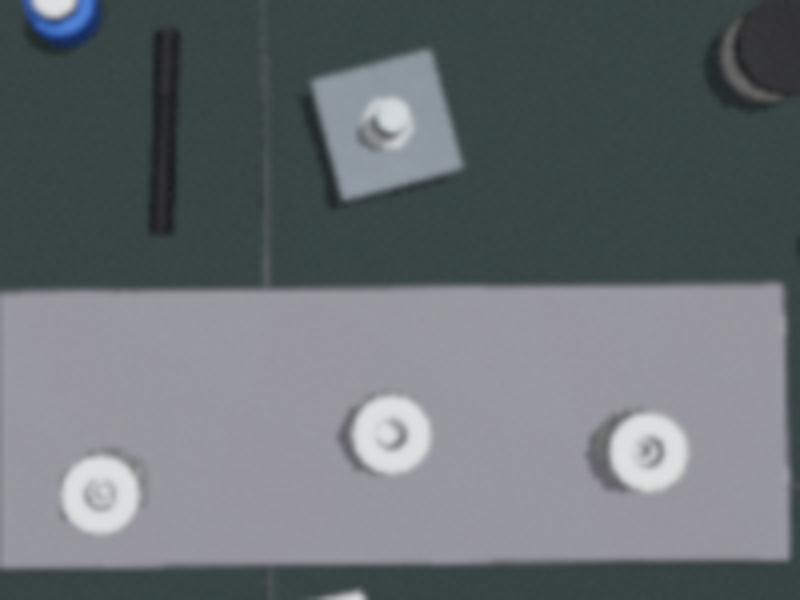

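View pics/c2.png

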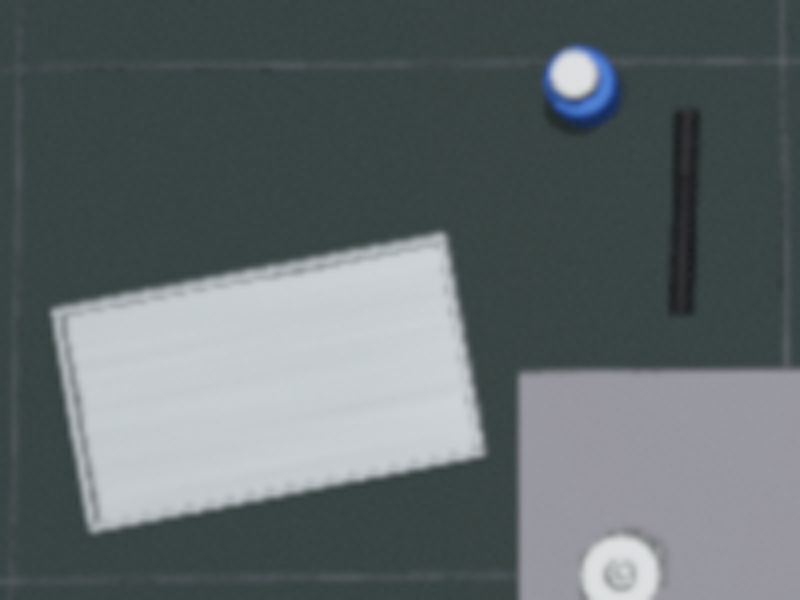

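View pics/c3.png

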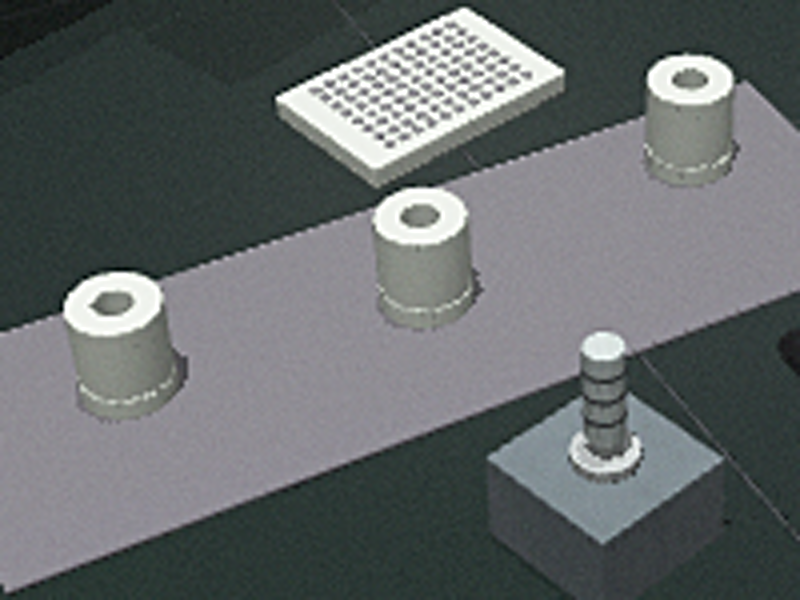

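Inner rings are visible in the left and right bores, and the middle one looks plain. That's only a hint, so the pin will decide. Next I'll compute positions.

```bash
python3 - <<'E'
from h import *
def f(U,V,x0=250,y0=210,k=4): return (U+.5)/k-.5+x0,(V+.5)/k-.5+y0
for n,U,V,z in [('L',100,494,.054),('M',391,434,.054),('R',648,452,.054),('gtop',392,118,.107),('hold1',312,80,.045),('hold2',431,49,.045),('h3',463,167,.045),('h4',342,201,.045),('mat',784,284,.004),('mat',789,558,.004)]:
    print(n,np.round(px2w('top0.png',*f(U,V),z),4))
for n,U,V,z in [('t1',51,310,.015),('t2',445,232,.015),('t3',485,456,.015),('t4',92,533,.015),('bot',574,74,.085)]:
    print(n,np.round(px2w('top0.png',*f(U,V,120,190),z),4))
print('scene')
for n,U,V,z in [('L',690,79,.054),('M',421,216,.054),('R',114,303,.054),('gtop',603,346,.107)]:
    print(n,np.round(px2w('sc0.png',*f(U,V,160,150),z),4))
s=robot.read_state()
print(R.from_rotvec(s['orientation']).as_matrix().round(3))
c=np.load('pics/top0.png.npz')
s,c=snap('wrist','w0.png');print(np.round(c['tool_from_camera'],4),c['mtx'])
E
```

```text
L [0.4244 0.0936 0.054 ]
M [ 0.4559 -0.0692  0.054 ]
R [ 0.4444 -0.2131  0.054 ]
gtop [ 0.6289 -0.0691  0.107 ]
hold1 [ 0.6563 -0.0273  0.045 ]
hold2 [ 0.6734 -0.0954  0.045 ]
h3 [ 0.6058 -0.1126  0.045 ]
h4 [ 0.5871 -0.0436  0.045 ]
mat [ 0.5378 -0.3035  0.004 ]
mat [ 0.379  -0.3023  0.004 ]
t1 [0.5762 0.4249 0.015 ]
t2 [0.6193 0.1974 0.015 ]
t3 [0.4895 0.1742 0.015 ]
t4 [0.4478 0.3996 0.015 ]
bot [0.7012 0.1156 0.085 ]
scene
L [0.4252 0.0926 0.054 ]
M [ 0.4574 -0.07    0.054 ]
R [ 0.4457 -0.2136  0.054 ]
gtop [ 0.6308 -0.0702  0.107 ]
[[ 0.907  0.422 -0.001]
 [ 0.422 -0.907  0.002]
 [ 0.    -0.002 -1.   ]]
[[-5.000e-04 -9.563e-01 -2.923e-01  8.060e-02]
 [ 1.000e+00 -6.000e-04  0.000e+00 -7.000e-04]
 [-2.000e-04 -2.923e-01  9.563e-01 -1.514e-01]
 [ 0.000e+00  0.000e+00  0.000e+00  1.000e+00]] [[390.22605024   0.         320.72365818]
 [  0.         390.22605024 240.94759861]
 [  0.           0.           1.        ]]
```

View pics/w0.png

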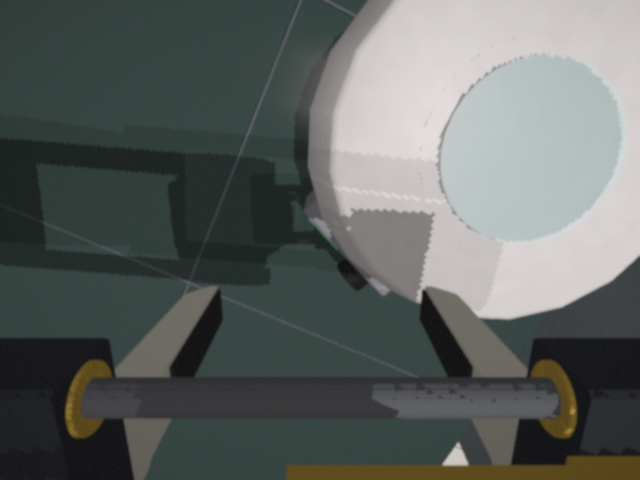

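```bash
cat >> h.py <<'E'
def go(x,y,z,yaw=0.0):
    "shift/turn in tool axes to reach world xyz, tool down, tool x at yaw"
    s=robot.read_state();A=R.from_rotvec(s['orientation']);p=np.array(s['tool_pos'])
    T=R.from_matrix(np.array([[np.cos(yaw),np.sin(yaw),0],[np.sin(yaw),-np.cos(yaw),0],[0,0,-1]]).T)
    d=A.inv().apply(np.array([x,y,z])-p); r=(A.inv()*T).as_rotvec()
    print('t',round(s['t'],3),'F',np.round(s['force'],2),'pos',p.round(4),'| go',np.round(d,4).tolist(),np.round(r,3).tolist(),'rows',round(np.linalg.norm(d)/.0625,1),round(np.linalg.norm(r)/.187,1))
E
python3 -c "
from h import *
go(.63,-.0695,.2)"
```

```text
t 0.15 F [ 0.24 -0.1  -0.1 ] pos [ 0.2531 -0.5435  0.2318] | go [0.5417, -0.2706, 0.0323] [-0.001, 0.0, 0.436] rows 9.7 2.3
```

jog_arm([
  [0,0.5417,-0.2706,0.0323,-0.001,0,0.436],
  [0,0.5417,-0.2706,0.0323,-0.001,0,0.436],
  [0,0.5417,-0.2706,0.0323,-0.001,0,0.436],
  [0,0.5417,-0.2706,0.0323,-0.001,0,0.436],
  [0,0.5417,-0.2706,0.0323,-0.001,0,0.436],
])

```text
t: 0.78
tool_pos: [0.4455, -0.3013, 0.2158]
orientation: [-3.141, 0.001, 0.0]
force: [0.4, -1.0, 0.5]
opening: 0.0929
```

```bash
python3 -c "
from h import *
st();go(.63,-.0695,.2)"
```

```text
t 0.775
tool_pos [ 0.4455 -0.3013  0.2158]
orientation [-3.1412e+00  8.0000e-04  4.0000e-04]
force [ 0.4194 -0.963   0.5341]
wrist_torque [-0.0427 -0.0589 -0.0444]
opening 0.0929
q [-6.9000e-01 -2.9100e-02  1.6837e+00  1.0000e-04  1.4874e+00  8.8130e-01]
t 0.775 F [ 0.42 -0.96  0.53] pos [ 0.4455 -0.3013  0.2158] | go [0.1843, -0.2319, 0.0159] [-0.0, 0.0, -0.001] rows 4.7 0.0
```

jog_arm([
  [0,0,-0.088,0.0158,0,0,0],
  [0,0,-0.088,0.0158,0,0,0],
  [0,0,-0.088,0.0158,0,0,0],
])

```text
t: 1.15
tool_pos: [0.4454, -0.2112, 0.1993]
orientation: [-3.14, -0.004, 0.002]
force: [-0.5, -0.0, -0.5]
opening: 0.0929
```

```bash
python3 -c "
from h import *
snap('wrist','wR.png');go(.63,-.0695,.2)
print(w2px('wR.png',[.445,-.2133,.054]))"
```

```text
t 1.2 F [-0.94  0.11  0.41] pos [ 0.4456 -0.2127  0.1999] | go [0.1846, -0.1429, -0.0002] [-0.0, 0.001, 0.001] rows 3.7 0.0
[323.75829328 228.70548139]
```

View pics/wR.png

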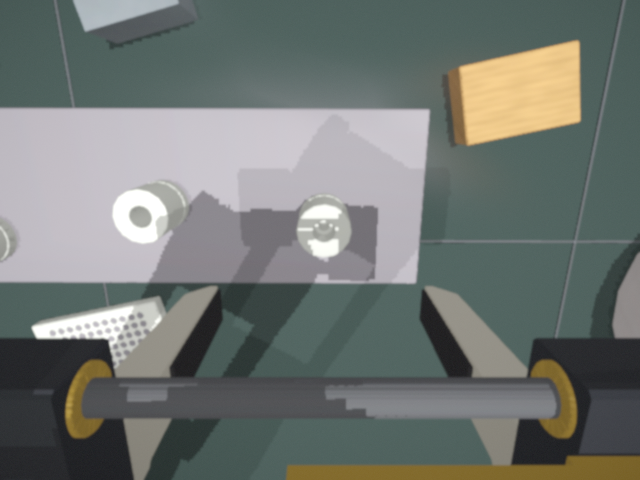

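```bash
python3 -c "
from h import *
crop('wR.png',280,180,90,90,6,'c4.png')"
```

```text
(no output)
```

View pics/c4.png

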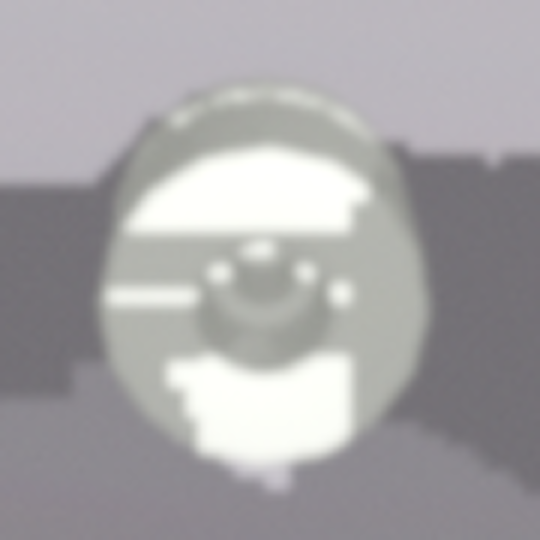

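jog_arm([
  [0,0.1846,-0.1429,0,0,0.001,0.001],
  [0,0.1846,-0.1429,0,0,0.001,0.001],
  [0,0.1846,-0.1429,0,0,0.001,0.001],
  [0,0.1846,-0.1429,0,0,0.001,0.001],
  [0,0.1846,-0.1429,0,0,0.001,0.001],
])

```text
t: 1.82
tool_pos: [0.6319, -0.0689, 0.1988]
orientation: [-3.141, -0.003, 0.0]
force: [-1.0, 0.0, 0.2]
opening: 0.0927
```

```bash
python3 -c "
from h import *
snap('wrist','wG.png');go(.63,-.0695,.2)
crop('wG.png',250,150,140,140,5,'c5.png')"
```

```text
t 1.875 F [-0.05 -0.06  0.3 ] pos [ 0.6307 -0.0701  0.199 ] | go [-0.0007, -0.0006, -0.001] [0.0, 0.001, 0.001] rows 0.0 0.0
```

View pics/c5.png

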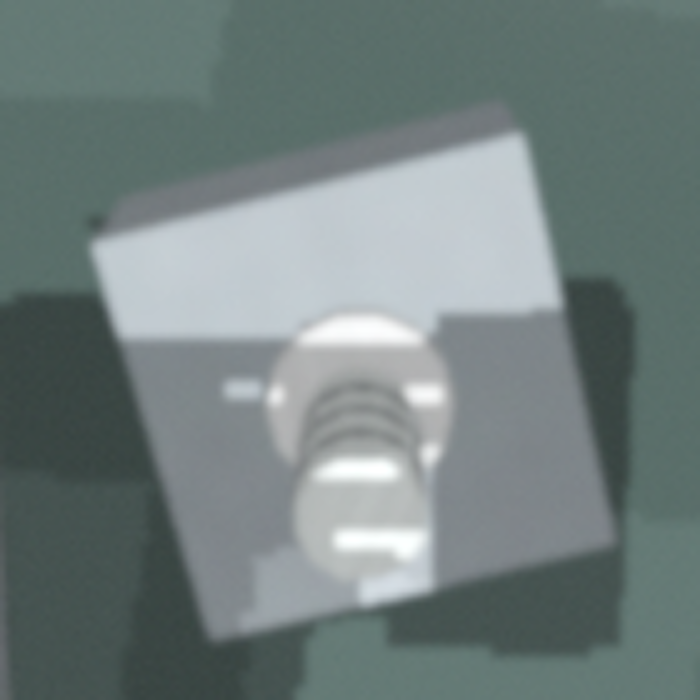

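```bash
python3 -c "
from h import *
def f(U,V,x0,y0,k): return (U+.5)/k-.5+x0,(V+.5)/k-.5+y0
print('R rim',px2w('wR.png',*f(266,305,280,180,6),.054),'bore',px2w('wR.png',*f(264,308,280,180,6),.054))
print('diam check',px2w('wR.png',*f(102,305,280,180,6),.054)-px2w('wR.png',*f(430,305,280,180,6),.054))
print('collar',px2w('wG.png',*f(360,403,250,150,5),.051),'handle',px2w('wG.png',*f(361,519,250,150,5),.107))
print(px2w('wG.png',*f(268,403,250,150,5),.051)-px2w('wG.png',*f(452,403,250,150,5),.051))
print('block',np.mean([px2w('wG.png',*f(U,V,250,150,5),.045) for U,V in [(92,241),(522,132),(614,542),(212,641)]],0))
"
```

```text
R rim [ 0.44360239 -0.21343099  0.054     ] bore [ 0.4431926  -0.21316991  0.054     ]
diam check [-0.00010322  0.04310256  0.        ]
collar [ 0.62979774 -0.06933416  0.051     ] handle [ 0.62940553 -0.06936746  0.107     ]
[-5.08121894e-05  2.92558879e-02  0.00000000e+00]
block [ 0.62935792 -0.06934262  0.045     ]
```

```bash
python3 -c "
from h import *
go(.6296,-.0693,.080)"
```

```text
t 1.875 F [-0.05 -0.06  0.3 ] pos [ 0.6307 -0.0701  0.199 ] | go [-0.0011, -0.0008, 0.119] [0.0, 0.001, 0.001] rows 1.9 0.0
```

jog_arm([
  [0.4,-0.0011,-0.0008,0.06,0,0.001,0.001],
  [0.4,-0.0011,-0.0008,0.119,0,0.001,0.001],
  [0.5,-0.0011,-0.0008,0.119,0,0.001,0.001],
  [0.5,-0.0011,-0.0008,0.119,0,0.001,0.001],
], force=25)

```text
t: 2.38
tool_pos: [0.6306, -0.0708, 0.0826]
orientation: [3.141, -0.002, 0.005]
force: [-0.4, 0.1, 0.1]
opening: 0.0575
```

```bash
python3 -c "
from h import *
st();go(.6296,-.0693,.080)"
```

```text
t 2.375
tool_pos [ 0.6306 -0.0708  0.0826]
orientation [ 3.1408e+00 -2.1000e-03  4.6000e-03]
force [-0.3863  0.0765  0.069 ]
wrist_torque [-0.042   0.035  -0.0053]
opening 0.0575
q [-1.9250e-01  3.3190e-01  1.5361e+00 -2.0000e-04  1.2706e+00  1.3797e+00]
t 2.375 F [-0.39  0.08  0.07] pos [ 0.6306 -0.0708  0.0826] | go [-0.001, -0.0015, 0.0026] [0.001, -0.003, -0.001] rows 0.1 0.0
```

jog_arm([
  [0.7,-0.001,-0.0015,0.0026,0.001,-0.003,-0.001],
  [1,-0.001,-0.0015,0.0026,0.001,-0.003,-0.001],
  [1,-0.001,-0.0015,0.0026,0.001,-0.003,-0.001],
  [1,-0.001,-0.0015,0.0026,0.001,-0.003,-0.001],
])

```text
t: 2.88
tool_pos: [0.6297, -0.0693, 0.0804]
orientation: [-3.142, 0.0, -0.001]
force: [-0.2, -1.2, -0.3]
opening: 0.0177
```

```bash
python3 -c "
from h import *
st();go(.6296,-.0693,.160)"
```

```text
t 2.875
tool_pos [ 0.6297 -0.0693  0.0804]
orientation [-3.1415e+00  3.0000e-04 -6.0000e-04]
force [-0.1993 -1.1633 -0.293 ]
wrist_torque [-0.238  -0.0288  0.0043]
opening 0.0177
q [-1.9050e-01  3.3420e-01  1.5376e+00  2.0000e-04  1.2695e+00  1.3804e+00]
t 2.875 F [-0.2  -1.16 -0.29] pos [ 0.6297 -0.0693  0.0804] | go [-0.0001, 0.0, -0.0796] [-0.0, -0.0, -0.0] rows 1.3 0.0
```

jog_arm([
  [1,0,0,-0.04,0,0,0],
  [1,0,0,-0.08,0,0,0],
  [1,0,0,-0.08,0,0,0],
  [1,0,0,-0.08,0,0,0],
])

```text
t: 3.38
tool_pos: [0.6291, -0.0691, 0.1593]
orientation: [-3.141, 0.0, 0.002]
force: [0.5, -0.4, -1.9]
opening: 0.0176
```

```bash
python3 -c "
from h import *
snap('wrist','wH.png');snap('scene','sH.png');st()
go(.4244,.0932,.160)
go(.4434,-.2133,.160)
crop('wH.png',220,140,200,150,4,'c6.png');crop('sH.png',240,150,160,120,5,'c7.png')"
```

```text
t 3.475
tool_pos [ 0.6284 -0.069   0.158 ]
orientation [-3.1408e+00  1.0000e-04  5.1000e-03]
force [ 0.4397  0.0309 -1.6789]
wrist_torque [ 0.0005  0.0233 -0.0086]
opening 0.0175
q [-1.9050e-01  2.6290e-01  1.4755e+00  1.0000e-04  1.4066e+00  1.3803e+00]
t 3.475 F [ 0.44  0.03 -1.68] pos [ 0.6284 -0.069   0.158 ] | go [-0.204, -0.1622, -0.0012] [-0.001, 0.003, -0.0] rows 4.2 0.0
t 3.475 F [ 0.44  0.03 -1.68] pos [ 0.6284 -0.069   0.158 ] | go [-0.185, 0.1443, -0.0015] [-0.001, 0.003, -0.0] rows 3.8 0.0
```

View pics/c6.png

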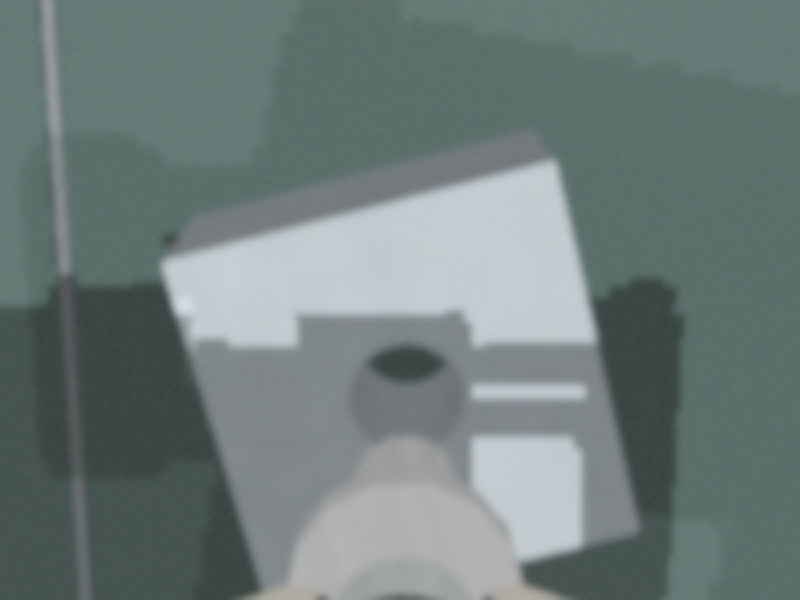

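View pics/c7.png

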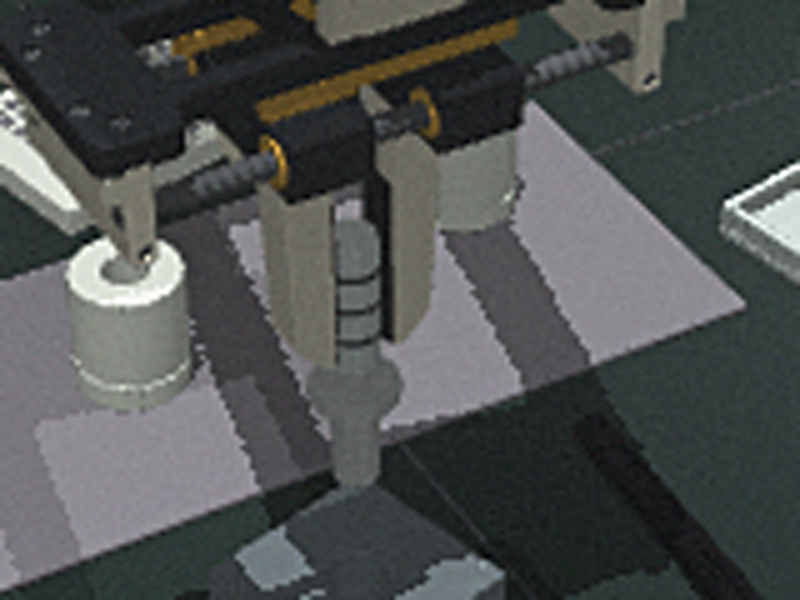

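jog_arm([
  [1,-0.185,0.1443,-0.0015,-0.001,0.003,0],
  [1,-0.185,0.1443,-0.0015,-0.001,0.003,0],
  [1,-0.185,0.1443,-0.0015,-0.001,0.003,0],
  [1,-0.185,0.1443,0.01,-0.001,0.003,0],
  [1,-0.185,0.1443,0.018,-0.001,0.003,0],
])

```text
t: 4.1
tool_pos: [0.4401, -0.2144, 0.1384]
orientation: [-3.141, 0.006, 0.005]
force: [0.6, 1.0, -1.4]
opening: 0.0174
```

```bash
python3 -c "
from h import *
go(.4434,-.2133,.140)"
```

```text
t 4.1 F [ 0.63  1.02 -1.41] pos [ 0.4401 -0.2144  0.1384] | go [0.0033, -0.0011, -0.0016] [-0.001, 0.003, -0.004] rows 0.1 0.0
```

jog_arm([
  [1,0.0033,-0.0011,0,-0.001,0.003,-0.004],
  [1,0.0033,-0.0011,0,-0.001,0.003,-0.004],
])

```text
t: 4.35
tool_pos: [0.4438, -0.2126, 0.1379]
orientation: [-3.141, -0.002, 0.002]
force: [-0.1, -0.5, -1.8]
opening: 0.0179
```

```bash
python3 -c "
from h import *
go(.4434,-.2133,.135)
snap('wrist','wR2.png')
go(.4434,-.2133,.135)
crop('wR2.png',250,170,150,120,5,'c8.png')
print(w2px('wR2.png',[.4434,-.2133,.054]))"
```

```text
t 4.35 F [-0.05 -0.53 -1.78] pos [ 0.4438 -0.2126  0.1379] | go [-0.0004, 0.0008, 0.0029] [-0.001, 0.001, 0.001] rows 0.0 0.0
t 4.4 F [-0.02  0.52 -1.96] pos [ 0.4441 -0.2126  0.1383] | go [-0.0007, 0.0007, 0.0033] [-0.0, 0.001, 0.002] rows 0.1 0.0
[322.22523694 254.21977717]
```

View pics/c8.png

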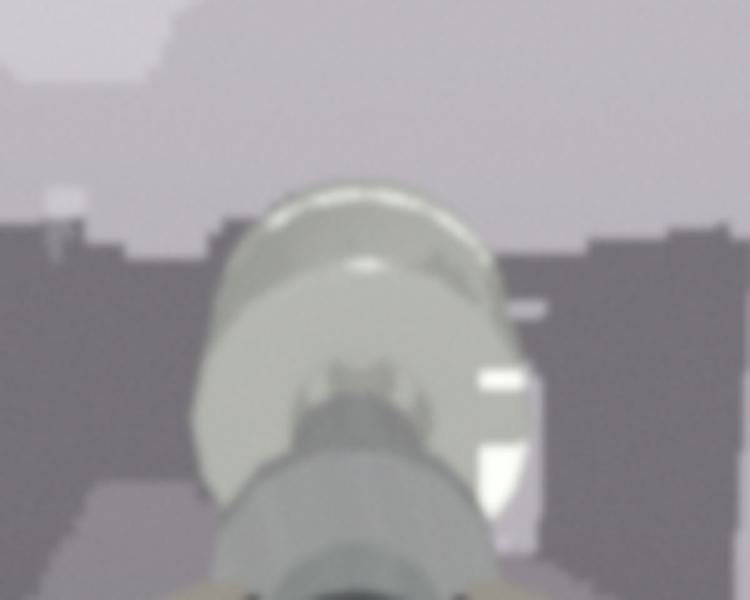

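jog_arm([
  [1,-0.0007,0.0007,0.006,0,0.001,0.002],
  [1,-0.0007,0.0007,0.012,0,0.001,0.002],
  [1,-0.0007,0.0007,0.014,0,0.001,0.002],
])

```text
t: 4.78
tool_pos: [0.4431, -0.2129, 0.1235]
orientation: [-3.141, 0.0, 0.001]
force: [-0.2, -0.3, -1.8]
opening: 0.0177
```

```bash
python3 -c "
from h import *
go(.4434,-.2133,.115)"
```

```text
t 4.775 F [-0.21 -0.31 -1.8 ] pos [ 0.4431 -0.2129  0.1235] | go [0.0003, 0.0004, 0.0085] [-0.001, 0.001, -0.0] rows 0.1 0.0
```

jog_arm([
  [1,0.0003,0.0004,0.003,0,0.001,0],
  [1,0.0003,0.0004,0.006,0,0.001,0],
  [1,0.0003,0.0004,0.008,0,0.001,0],
])

```text
t: 5.15
tool_pos: [0.4433, -0.2134, 0.1152]
orientation: [-3.141, 0.0, -0.0]
force: [-1.8, 0.8, -1.3]
opening: 0.0177
```

```bash
python3 -c "
from h import *
snap('wrist','wR3.png');go(.4434,-.2133,.110)
crop('wR3.png',250,170,150,120,5,'c9.png')"
```

```text
t 5.2 F [-0.54 -0.24 -1.93] pos [ 0.4431 -0.2133  0.115 ] | go [0.0003, 0.0, 0.005] [-0.001, 0.0, -0.0] rows 0.1 0.0
```

View pics/c9.png

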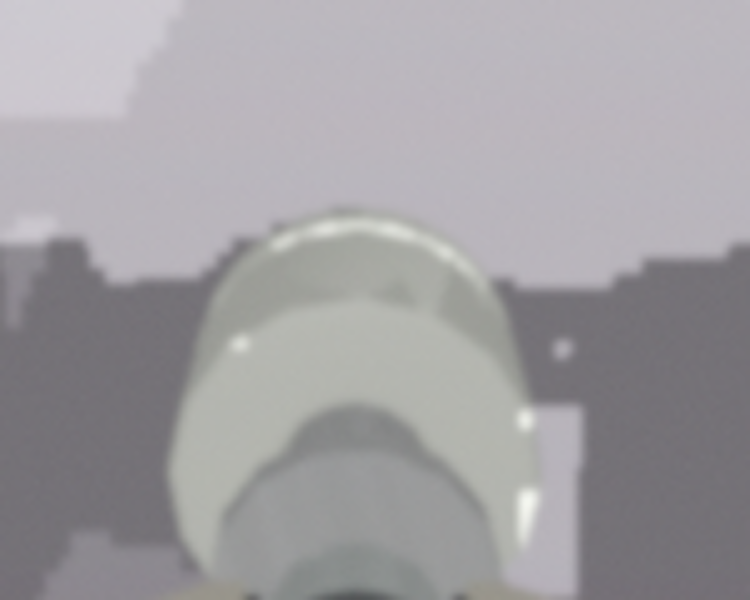

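The pin is about 8 mm into the right-hand bore with no contact force. I'll carry on gently.

jog_arm([
  [1,0.0003,0,0.003,0,0,0],
  [1,0.0003,0,0.006,0,0,0],
  [1,0.0003,0,0.008,0,0,0],
])

```text
t: 5.58
tool_pos: [0.4433, -0.2132, 0.1067]
orientation: [-3.14, 0.0, 0.001]
force: [-0.9, -0.1, -0.8]
opening: 0.0176
```

```bash
python3 -c "
from h import *
go(.4434,-.2133,.103)"
```

```text
t 5.575 F [-0.9  -0.08 -0.76] pos [ 0.4433 -0.2132  0.1067] | go [0.0001, 0.0001, 0.0037] [-0.001, 0.0, -0.0] rows 0.1 0.0
```

jog_arm([
  [1,0,0,0.002,0,0,0],
  [1,0,0,0.003,0,0,0],
  [1,0,0,0.003,0,0,0],
])

```text
t: 5.95
tool_pos: [0.4435, -0.2133, 0.1041]
orientation: [-3.141, 0.0, -0.0]
force: [-1.4, 0.6, 3.1]
opening: 0.0177
```

```bash
python3 -c "
from h import *
go(.4434,-.2133,.103)"
```

```text
t 5.95 F [-1.41  0.61  3.14] pos [ 0.4435 -0.2133  0.1041] | go [-0.0001, -0.0, 0.0011] [-0.001, -0.0, -0.0] rows 0.0 0.0
```

Force went from −1.8 to +3.1 N at TCP z≈0.105, which is the height expected for a blocked adapter. One look to confirm, then I'll withdraw.

```bash
python3 -c "
from h import *
snap('scene','sR4.png');go(.4434,-.2133,.155)
crop('sR4.png',130,170,160,120,5,'c10.png')"
```

```text
t 6.0 F [-2.79  0.38  2.26] pos [ 0.4435 -0.2133  0.1041] | go [-0.0001, -0.0001, -0.0509] [-0.001, -0.0, -0.0] rows 0.8 0.0
```

View pics/c10.png

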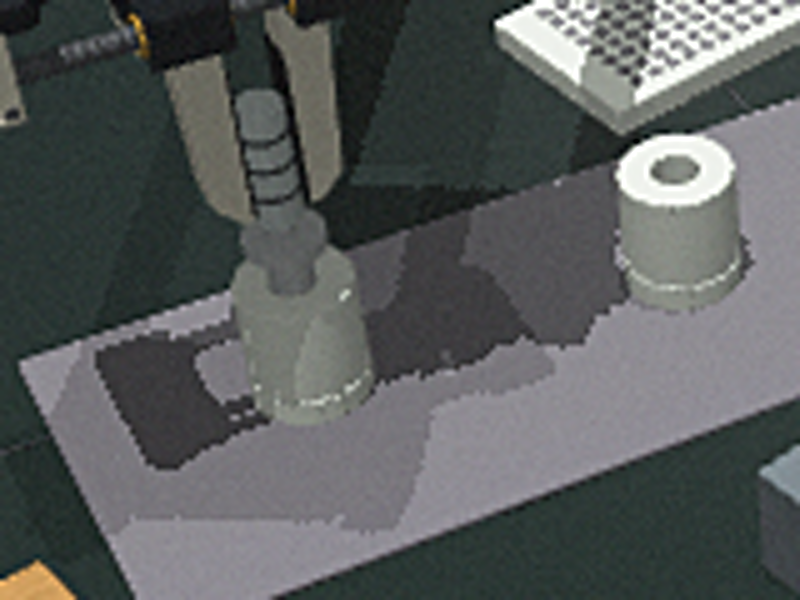

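Blocked: the collar stands well above the mouth (collar at (283,243), rim at (295,285) in the crop). I'll withdraw straight up.

jog_arm([
  [1,0,0,-0.012,0,0,0],
  [1,0,0,-0.03,0,0,0],
  [1,0,0,-0.055,0,0,0],
  [1,0,0,-0.056,0,0,0],
])

```text
t: 6.5
tool_pos: [0.4453, -0.2144, 0.1634]
orientation: [3.14, -0.0, 0.008]
force: [1.0, 0.1, -1.9]
opening: 0.0175
```

```bash
python3 -c "
from h import *
go(.4232,.0932,.160)"
```

```text
t 6.5 F [ 0.96  0.06 -1.92] pos [ 0.4453 -0.2144  0.1634] | go [-0.0221, -0.3076, 0.0027] [0.002, -0.005, -0.0] rows 4.9 0.0
```

jog_arm([
  [1,-0.0221,-0.3076,0.0027,0.002,-0.005,0],
  [1,-0.0221,-0.3076,0.0027,0.002,-0.005,0],
  [1,-0.0221,-0.3076,0.0027,0.002,-0.005,0],
  [1,-0.0221,-0.3076,0.0027,0.002,-0.005,0],
  [1,-0.0221,-0.3076,0.0027,0.002,-0.005,0],
])

```text
t: 7.12
tool_pos: [0.4226, 0.0952, 0.1597]
orientation: [-3.141, -0.0, -0.001]
force: [1.3, -0.6, -1.0]
opening: 0.0174
```

```bash
python3 -c "
from h import *
go(.4232,.0932,.138)"
```

```text
t 7.125 F [ 1.3  -0.63 -1.02] pos [0.4226 0.0952 0.1597] | go [0.0006, 0.002, 0.0217] [-0.0, -0.0, 0.0] rows 0.3 0.0
```

jog_arm([
  [1,0.0006,0.002,0.012,0,0,0],
  [1,0.0006,0.002,0.0217,0,0,0],
  [1,0.0006,0.002,0.0217,0,0,0],
  [1,0.0006,0.002,0.0217,0,0,0],
])

```text
t: 7.62
tool_pos: [0.4234, 0.0919, 0.1379]
orientation: [3.142, -0.004, 0.0]
force: [0.3, -0.2, -1.4]
opening: 0.0173
```

```bash
python3 -c "
from h import *
snap('wrist','wL2.png')
go(.4232,.0932,.138)
crop('wL2.png',250,170,150,120,5,'c11.png')
print(w2px('wL2.png',[.4232,.0932,.054]))"
```

```text
t 7.675 F [ 0.37 -0.05 -1.28] pos [0.4236 0.0921 0.1382] | go [-0.0004, -0.0011, 0.0002] [-0.0, -0.001, -0.002] rows 0.0 0.0
[318.95712044 253.99351137]
```

View pics/c11.png

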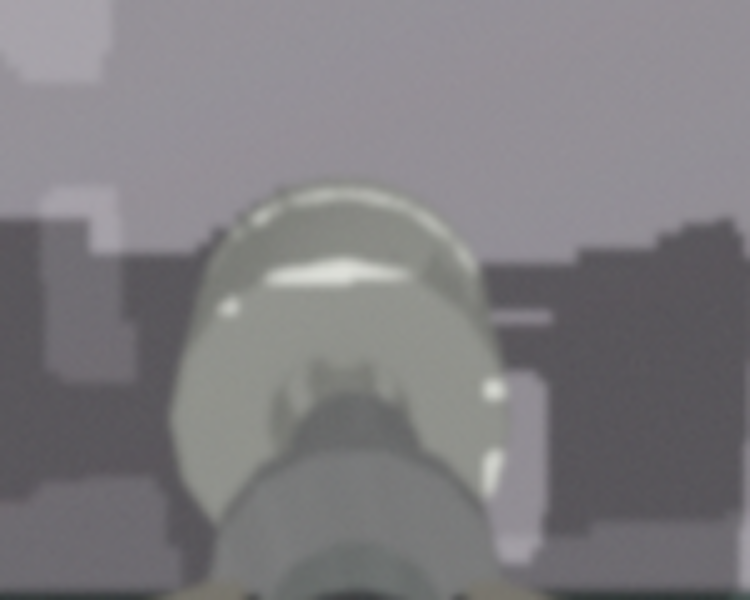

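```bash
python3 -c "
from h import *
def f(U,V,x0=250,y0=170,k=5): return (U+.5)/k-.5+x0,(V+.5)/k-.5+y0
for n,c,t in [('wR2.png',360,263),('wL2.png',338.5,263)]: print(n,px2w(n,*f(c,420),.054),px2w(n,*f(c,t),.054), px2w(n,*f(c,187),.009))
go(.4229,.0939,.138)"
```

```text
wR2.png [ 0.44381672 -0.21290112  0.054     ] [ 0.46442416 -0.21287117  0.054     ] [ 0.46441251 -0.21294813  0.009     ]
wL2.png [0.42346788 0.094254   0.054     ] [0.44407071 0.09414021 0.054     ] [0.4441139  0.09450899 0.009     ]
t 7.675 F [ 0.37 -0.05 -1.28] pos [0.4236 0.0921 0.1382] | go [-0.0007, -0.0018, 0.0002] [-0.0, -0.001, -0.002] rows 0.0 0.0
```

jog_arm([
  [1,-0.0006,-0.0017,0.005,0,-0.001,-0.002],
  [1,-0.0006,-0.0017,0.012,0,-0.001,-0.002],
  [1,-0.0006,-0.0017,0.014,0,-0.001,-0.002],
])

```text
t: 8.05
tool_pos: [0.4225, 0.0937, 0.1234]
orientation: [-3.142, 0.0, 0.002]
force: [-0.4, 0.1, -2.0]
opening: 0.0178
```

```bash
python3 -c "
from h import *
snap('wrist','wL3.png')
go(.4230,.0938,.115)
crop('wL3.png',250,170,150,120,5,'c12.png')"
```

```text
t 8.1 F [-0.23  0.6  -1.26] pos [0.4225 0.0938 0.1234] | go [0.0005, -0.0, 0.0084] [0.0, 0.002, -0.0] rows 0.1 0.0
```

View pics/c12.png

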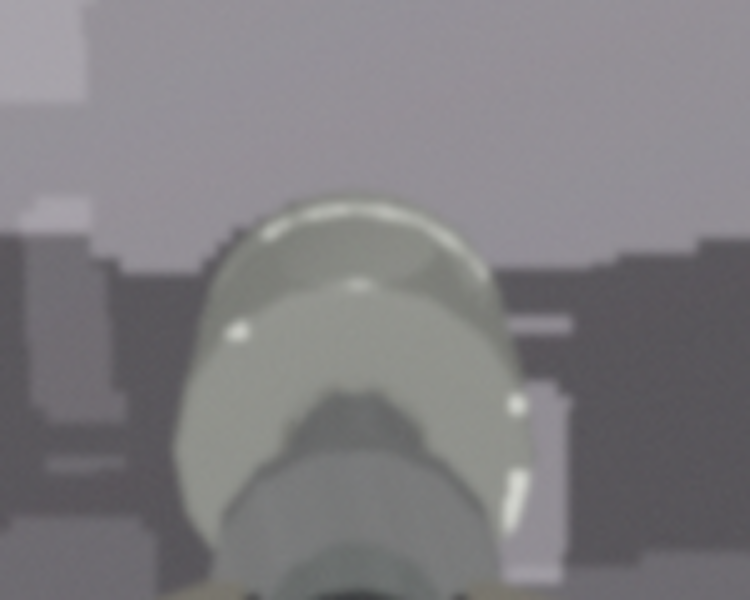

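Rim spans 175–530 (centre 353) and the pin is at 354, so they're aligned. I'll descend, adding 0.5 mm in x.

jog_arm([
  [1,0.0005,0,0.003,0,0.002,0],
  [1,0.0005,0,0.006,0,0.002,0],
  [1,0.0005,0,0.008,0,0.002,0],
])

```text
t: 8.48
tool_pos: [0.4228, 0.0938, 0.1151]
orientation: [3.142, -0.0, -0.0]
force: [-0.8, 0.2, -0.8]
opening: 0.0174
```

```bash
python3 -c "
from h import *
go(.4230,.0938,.107)"
```

```text
t 8.475 F [-0.78  0.24 -0.84] pos [0.4228 0.0938 0.1151] | go [0.0002, -0.0, 0.0081] [0.0, 0.0, -0.0] rows 0.1 0.0
```

jog_arm([
  [1,0.0002,0,0.003,0,0,0],
  [1,0.0002,0,0.006,0,0,0],
  [1,0.0002,0,0.008,0,0,0],
])

```text
t: 8.85
tool_pos: [0.4228, 0.0938, 0.1068]
orientation: [3.142, -0.0, -0.001]
force: [-1.2, 1.1, -1.3]
opening: 0.0174
```

```bash
python3 -c "
from h import *
go(.4230,.0938,.103)"
```

```text
t 8.85 F [-1.19  1.08 -1.27] pos [0.4228 0.0938 0.1068] | go [0.0002, -0.0, 0.0038] [0.0, 0.0, -0.0] rows 0.1 0.0
```

jog_arm([
  [1,0.0002,0,0.002,0,0,0],
  [1,0.0002,0,0.003,0,0,0],
  [1,0.0002,0,0.003,0,0,0],
])

```text
t: 9.22
tool_pos: [0.4232, 0.0938, 0.104]
orientation: [3.142, -0.0, -0.0]
force: [-2.3, 0.2, 2.8]
opening: 0.0175
```

```bash
python3 -c "
from h import *
go(.4230,.0938,.155)"
```

```text
t 9.225 F [-2.33  0.25  2.76] pos [0.4232 0.0938 0.104 ] | go [-0.0002, -0.0, -0.051] [0.0, 0.0, -0.0] rows 0.8 0.0
```

It stops at the same depth with +2.8 N, so it's blocked too. Withdrawing straight up.

jog_arm([
  [1,0,0,-0.012,0,0,0],
  [1,0,0,-0.03,0,0,0],
  [1,0,0,-0.052,0,0,0],
  [1,0,0,-0.056,0,0,0],
])

```text
t: 9.72
tool_pos: [0.4246, 0.0939, 0.1623]
orientation: [-3.141, 0.0, -0.006]
force: [0.5, -0.1, -1.8]
opening: 0.0177
```

```bash
python3 -c "
from h import *
go(.4550,-.0695,.160)"
```

```text
t 9.725 F [ 0.52 -0.1  -1.79] pos [0.4246 0.0939 0.1623] | go [0.0304, 0.1634, 0.0023] [-0.0, -0.004, -0.0] rows 2.7 0.0
```

jog_arm([
  [1,0.0304,0.1634,0.0023,0,-0.004,0],
  [1,0.0304,0.1634,0.0023,0,-0.004,0],
  [1,0.0304,0.1634,0.012,0,-0.004,0],
  [1,0.0304,0.1634,0.024,0,-0.004,0],
  [1,0.0304,0.1634,0.024,0,-0.004,0],
])

```text
t: 10.35
tool_pos: [0.4538, -0.0688, 0.1366]
orientation: [-3.14, 0.001, 0.005]
force: [-0.4, 0.1, -2.0]
opening: 0.0178
```

```bash
python3 -c "
from h import *
snap('wrist','wM2.png')
go(.4550,-.0695,.138)
crop('wM2.png',250,170,150,120,5,'c13.png')"
```

```text
t 10.4 F [-0.56 -0.64 -1.29] pos [ 0.4543 -0.0685  0.1374] | go [0.0007, 0.001, -0.0006] [-0.001, 0.002, 0.0] rows 0.0 0.0
```

View pics/c13.png

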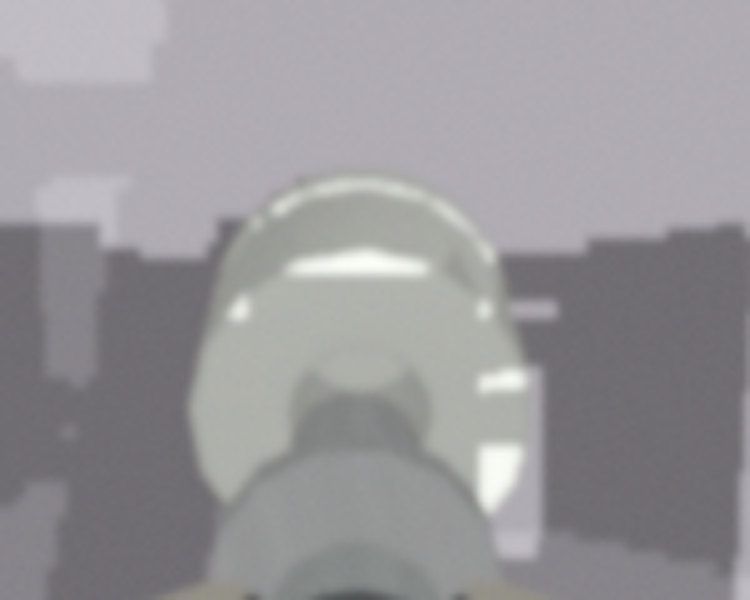

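```bash
python3 -c "
from h import *
def f(U,V,x0=250,y0=170,k=5): return (U+.5)/k-.5+x0,(V+.5)/k-.5+y0
n='wM2.png'
print(n,px2w(n,*f(358.5,420),.054),px2w(n,*f(358.5,252),.054), px2w(n,*f(358.5,177),.009))
go(.4555,-.0692,.138)"
```

```text
wM2.png [ 0.45402789 -0.06890802  0.054     ] [ 0.47592905 -0.06892788  0.054     ] [ 0.47584399 -0.06892487  0.009     ]
t 10.4 F [-0.56 -0.64 -1.29] pos [ 0.4543 -0.0685  0.1374] | go [0.0012, 0.0007, -0.0006] [-0.001, 0.002, 0.0] rows 0.0 0.0
```

jog_arm([
  [1,0.0005,0.0008,0.005,-0.001,0.002,0],
  [1,0.0005,0.0008,0.012,-0.001,0.002,0],
  [1,0.0005,0.0008,0.014,-0.001,0.002,0],
])

```text
t: 10.78
tool_pos: [0.4543, -0.0687, 0.1227]
orientation: [-3.141, -0.002, 0.002]
force: [0.1, 0.9, -1.4]
opening: 0.0173
```

```bash
python3 -c "
from h import *
go(.4548,-.0693,.115)"
```

```text
t 10.775 F [ 0.11  0.94 -1.42] pos [ 0.4543 -0.0687  0.1227] | go [0.0005, 0.0006, 0.0077] [-0.001, 0.001, 0.001] rows 0.1 0.0
```

jog_arm([
  [1,0.0005,0.0006,0.002,-0.001,0.001,0.001],
  [1,0.0005,0.0006,0.005,-0.001,0.001,0.001],
  [1,0.0005,0.0006,0.0077,-0.001,0.001,0.001],
])

```text
t: 11.15
tool_pos: [0.4548, -0.0693, 0.1149]
orientation: [3.141, 0.0, -0.0]
force: [-1.5, 0.1, -1.1]
opening: 0.0177
```

```bash
python3 -c "
from h import *
go(.4548,-.0693,.107)"
```

```text
t 11.15 F [-1.53  0.13 -1.15] pos [ 0.4548 -0.0693  0.1149] | go [0.0, -0.0, 0.0079] [0.0, 0.0, 0.0] rows 0.1 0.0
```

jog_arm([
  [1,0,0,0.003,0,0,0],
  [1,0,0,0.006,0,0,0],
  [1,0,0,0.009,0,0,0],
  [1,0,0,0.011,0,0,0],
  [1,0,0,0.012,0,0,0],
])

```text
t: 11.78
tool_pos: [0.4547, -0.0693, 0.1027]
orientation: [3.141, 0.0, -0.0]
force: [-0.3, 0.2, -0.7]
opening: 0.0177
```

```bash
python3 -c "
from h import *
go(.4548,-.0693,.092)"
```

```text
t 11.775 F [-0.29  0.22 -0.66] pos [ 0.4547 -0.0693  0.1027] | go [0.0001, -0.0, 0.0107] [0.0, 0.0, 0.0] rows 0.2 0.0
```

It's past the stop depth without resistance, so I'll continue to near home.

jog_arm([
  [1,0,0,0.003,0,0,0],
  [1,0,0,0.006,0,0,0],
  [1,0,0,0.009,0,0,0],
  [1,0,0,0.011,0,0,0],
  [1,0,0,0.011,0,0,0],
])

```text
t: 12.4
tool_pos: [0.4546, -0.0693, 0.0915]
orientation: [3.141, 0.0, -0.001]
force: [0.0, 0.1, -1.0]
opening: 0.0177
```

```bash
python3 -c "
from h import *
go(.4548,-.0693,.088)"
```

```text
t 12.4 F [ 0.03  0.14 -1.01] pos [ 0.4546 -0.0693  0.0915] | go [0.0002, 0.0, 0.0035] [0.0, 0.0, 0.0] rows 0.1 0.0
```

jog_arm([
  [1,0,0,0.002,0,0,0],
  [1,0,0,0.0035,0,0,0],
  [1,0,0,0.0035,0,0,0],
])

```text
t: 12.78
tool_pos: [0.455, -0.0694, 0.0883]
orientation: [3.141, 0.0, 0.0]
force: [-0.3, 0.2, 2.8]
opening: 0.0175
```

```bash
python3 -c "
from h import *
snap('scene','sM5.png');go(.4548,-.0693,.088)
crop('sM5.png',200,150,160,120,5,'c14.png')"
```

```text
t 12.825 F [-0.91 -0.55  2.91] pos [ 0.4549 -0.0694  0.0884] | go [-0.0001, -0.0001, 0.0004] [0.0, -0.0, 0.0] rows 0.0 0.0
```

View pics/c14.png

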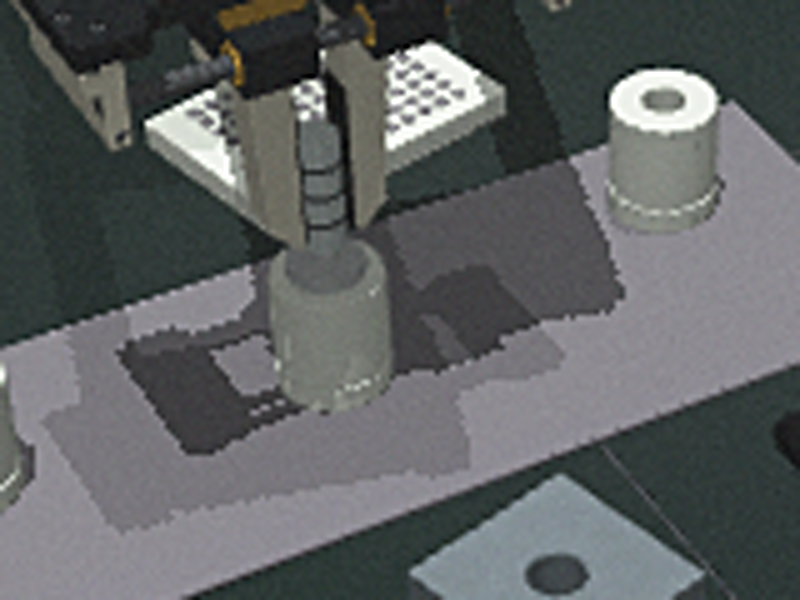

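The middle adapter takes the pin: the collar lies on the mouth at TCP z 0.0884, as predicted. I'll relieve the spring, release and rise.

jog_arm([
  [1,0,0,-0.001,0,0,0],
  [0.65,0,0,-0.001,0,0,0],
  [0.6,0,0,-0.001,0,0,0],
  [0.6,0,0,-0.001,0,0,0],
])

```text
t: 13.32
tool_pos: [0.4549, -0.0693, 0.0892]
orientation: [3.141, 0.0, 0.0]
force: [0.2, 0.4, -0.2]
opening: 0.0366
```

```bash
python3 -c "
from h import *
st()"
```

```text
t 13.325
tool_pos [ 0.4549 -0.0693  0.0892]
orientation [3.1411e+00 1.0000e-04 1.0000e-04]
force [ 0.2266  0.4144 -0.1799]
wrist_torque [ 0.0507 -0.0169  0.0036]
opening 0.0366
q [-2.6250e-01 -1.3410e-01  2.0221e+00 -4.0000e-04  1.2533e+00  1.3084e+00]
```

jog_arm([
  [0.6,0,0,-0.03,0,0,0],
  [0.6,0,0,-0.08,0,0,0],
  [0.4,0,0,-0.1,0,0,0],
  [0.2,0,0,-0.1,0,0,0],
])

```text
t: 13.82
tool_pos: [0.4562, -0.0696, 0.1911]
orientation: [3.14, 0.0, 0.006]
force: [-0.5, 0.1, 0.4]
opening: 0.0526
```

```bash
python3 -c "
from h import *
snap('scene','s6.png')
go(.4433,-.2133,.15)
crop('s6.png',150,130,220,160,3,'c15.png')"
```

```text
t 13.875 F [-0.58  0.35 -0.51] pos [ 0.4552 -0.0694  0.1893] | go [-0.012, 0.1439, 0.0394] [0.001, -0.001, 0.0] rows 2.4 0.0
```

View pics/c15.png

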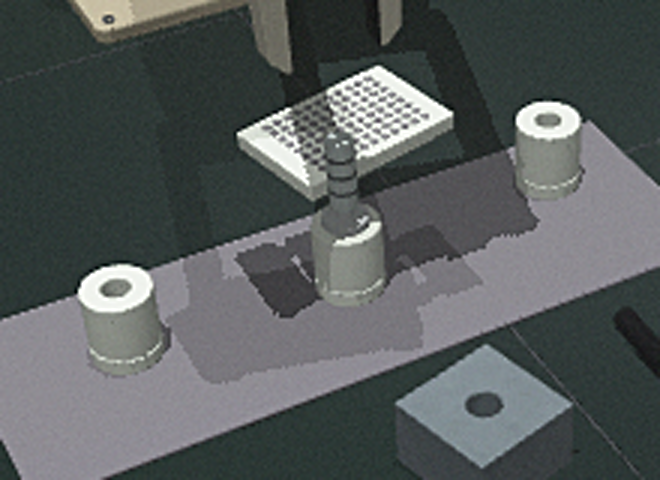

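The gauge stands home and upright in the middle adapter. Next, the right-hand adapter.

jog_arm([
  [0.1,-0.012,0.1439,0,0.001,-0.001,0],
  [0.1,-0.012,0.1439,0,0.001,-0.001,0],
  [0.1,-0.012,0.1439,0.03,0.001,-0.001,0],
  [0.1,-0.012,0.1439,0.07,0.001,-0.001,0],
  [0.1,-0.012,0.1439,0.09,0.001,-0.001,0],
])

```text
t: 14.5
tool_pos: [0.4405, -0.2123, 0.0946]
orientation: [-3.138, 0.002, 0.008]
force: [-0.5, -0.5, -0.2]
opening: 0.0836
```

```bash
python3 -c "
from h import *
go(.4433,-.2133,.037);st()"
```

```text
t 14.5 F [-0.55 -0.5  -0.23] pos [ 0.4405 -0.2123  0.0946] | go [0.0031, 0.0012, 0.0576] [-0.004, 0.005, -0.001] rows 0.9 0.0
t 14.5
tool_pos [ 0.4405 -0.2123  0.0946]
orientation [-3.1378e+00  1.7000e-03  8.5000e-03]
force [-0.5474 -0.4995 -0.2332]
wrist_torque [-0.0364  0.0281 -0.0113]
opening 0.0836
q [-5.5420e-01 -5.1600e-02  1.9346e+00  4.0000e-04  1.2651e+00  1.0175e+00]
```

jog_arm([
  [0.1,0.0031,0.0012,0.03,-0.004,0.005,-0.001],
  [0.1,0.0031,0.0012,0.0576,-0.004,0.005,-0.001],
  [0.3,0.0031,0.0012,0.0576,-0.004,0.005,-0.001],
  [0.45,0.0031,0.0012,0.0576,-0.004,0.005,-0.001],
], force=20)

```text
t: 15.0
tool_pos: [0.4431, -0.2131, 0.037]
orientation: [-3.141, -0.0, 0.002]
force: [0.1, -0.0, 0.4]
opening: 0.0682
```

```bash
python3 -c "
from h import *
go(.4433,-.2133,.037);print(robot.read_state()['opening'])"
```

```text
t 15.0 F [ 0.13 -0.01  0.4 ] pos [ 0.4431 -0.2131  0.037 ] | go [0.0002, 0.0002, -0.0] [-0.0, 0.001, 0.0] rows 0.0 0.0
0.06818742435189068
```

jog_arm([
  [0.48,0,0,0,0,0,0],
  [0.55,0,0,0,0,0,0],
  [0.65,0,0,0,0,0,0],
  [0.7,0,0,0,0,0,0],
  [0.7,0,0,0,0,0,0],
], force=30)

```text
t: 15.62
tool_pos: [0.4438, -0.2135, 0.038]
orientation: [3.141, 0.0, 0.0]
force: [-0.9, 0.7, 6.4]
opening: 0.0439
```

```bash
python3 -c "
from h import *
go(.4433,-.2133,.19)"
```

```text
t 15.625 F [-0.93  0.65  6.43] pos [ 0.4438 -0.2135  0.038 ] | go [-0.0004, -0.0001, -0.152] [0.001, -0.0, 0.0] rows 2.4 0.0
```

jog_arm([
  [0.7,0,0,-0.02,0,0,0],
  [0.7,0,0,-0.07,0,0,0],
  [0.7,0,0,-0.125,0,0,0],
  [0.7,0,0,-0.155,0,0,0],
  [0.7,0,0,-0.155,0,0,0],
])

```text
t: 16.25
tool_pos: [0.4453, -0.2143, 0.1958]
orientation: [3.138, -0.0, 0.008]
force: [-0.1, -0.0, -1.4]
opening: 0.0438
```

```bash
python3 -c "
from h import *
st()
for y in (0,-.187,.187): go(.523,.353,.19,y)"
```

```text
t 16.25
tool_pos [ 0.4453 -0.2143  0.1958]
orientation [ 3.138  -0.      0.0079]
force [-0.1019 -0.0168 -1.3518]
wrist_torque [ 0.0289 -0.0073 -0.0379]
opening 0.0438
q [-5.5220e-01 -1.4560e-01  1.8301e+00 -4.0000e-04  1.4509e+00  1.0187e+00]
t 16.25 F [-0.1  -0.02 -1.35] pos [ 0.4453 -0.2143  0.1958] | go [0.0777, -0.5674, 0.0042] [0.004, -0.005, -0.0] rows 9.2 0.0
t 16.25 F [-0.1  -0.02 -1.35] pos [ 0.4453 -0.2143  0.1958] | go [0.0777, -0.5674, 0.0042] [0.003, -0.005, 0.187] rows 9.2 1.0
t 16.25 F [-0.1  -0.02 -1.35] pos [ 0.4453 -0.2143  0.1958] | go [0.0777, -0.5674, 0.0042] [0.004, -0.005, -0.187] rows 9.2 1.0
```

jog_arm([
  [0.7,0.0777,-0.5674,0.002,0.004,-0.005,0],
  [0.7,0.0777,-0.5674,0.002,0.004,-0.005,0],
  [0.7,0.0777,-0.5674,0.002,0.004,-0.005,0],
  [0.7,0.0777,-0.5674,0.002,0.004,-0.005,0],
  [0.7,0.0777,-0.5674,0.002,0.004,-0.005,0],
])

```text
t: 16.88
tool_pos: [0.4858, 0.098, 0.1902]
orientation: [-3.142, 0.0, 0.004]
force: [1.5, -0.2, -1.9]
opening: 0.0437
```

```bash
python3 -c "
from h import *
go(.523,.353,.14)"
```

```text
t 16.875 F [ 1.48 -0.23 -1.85] pos [0.4858 0.098  0.1902] | go [0.0373, -0.255, 0.0501] [-0.0, 0.003, -0.0] rows 4.2 0.0
```

jog_arm([
  [0.7,0.0373,-0.255,0,0,0.003,0],
  [0.7,0.0373,-0.255,0.01,0,0.003,0],
  [0.7,0.0373,-0.255,0.03,0,0.003,0],
  [0.7,0.0373,-0.255,0.05,0,0.003,0],
  [0.7,0.0373,-0.255,0.075,0,0.003,0],
])

```text
t: 17.5
tool_pos: [0.5217, 0.3559, 0.112]
orientation: [3.141, 0.005, -0.002]
force: [1.1, 0.3, -1.8]
opening: 0.0441
```

```bash
python3 -c "
from h import *
go(.523,.353,.06);snap('top','t7.png')
cv2.imwrite('pics/c16.png',cv2.resize(cv2.imread('pics/t7.png')[180:360,100:340],None,fx=3,fy=3))
snap('wrist','w7.png')"
```

```text
t 17.5 F [ 1.08  0.28 -1.83] pos [0.5217 0.3559 0.112 ] | go [0.0014, 0.0029, 0.052] [0.0, 0.001, 0.003] rows 0.8 0.0
```

View pics/w7.png

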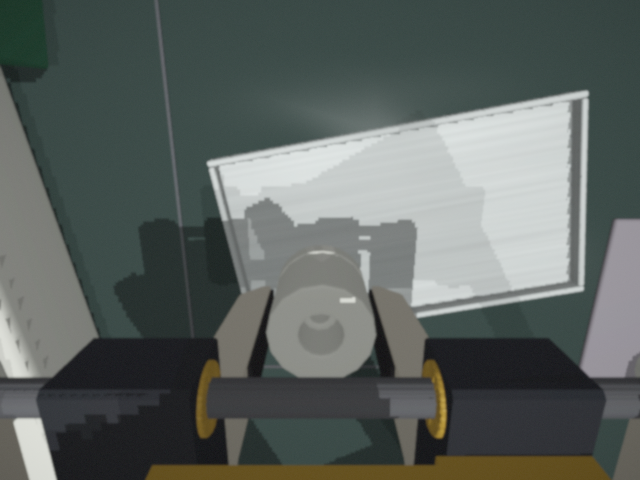

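View pics/c16.png

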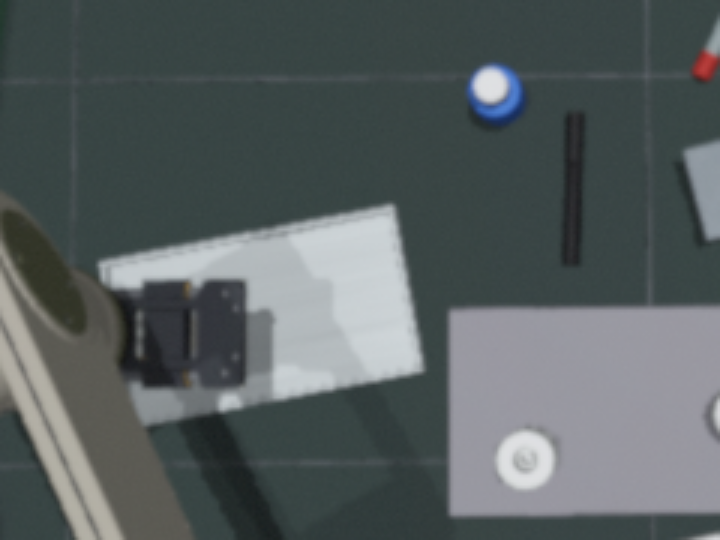

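```bash
python3 -c "
from h import *
a,b,c=[px2w('w7.png',u,v,.015) for u,v in [(210,163),(587,93),(583,290)]]
print(a,b,c,(a+c)/2,np.linalg.norm(a-b),np.linalg.norm(b-c))
print(px2w('top0.png',95,200,.1),px2w('top0.png',100,380,.1))
go(.524,.347,.038)"
```

```text
[0.57413835 0.42222619 0.015     ] [0.61467578 0.20007777 0.015     ] [0.48974777 0.17684757 0.015     ] [0.53194306 0.29953688 0.015     ] 0.2258167451822196 0.12706946855980542
[0.72001017 0.47980861 0.1       ] [0.3334643 0.4618318 0.1      ]
t 17.6 F [-0.58 -1.   -2.06] pos [0.5184 0.3527 0.1072] | go [0.0063, 0.0053, 0.0692] [0.005, 0.01, 0.002] rows 1.1 0.1
```

jog_arm([
  [0.7,0.0063,0.0053,0.02,0.005,0.01,0.002],
  [0.7,0.0063,0.0053,0.045,0.005,0.01,0.002],
  [0.7,0.0063,0.0053,0.058,0.005,0.01,0.002],
  [0.7,0.0063,0.0053,0.062,0.005,0.01,0.002],
])

```text
t: 18.1
tool_pos: [0.5236, 0.3461, 0.0445]
orientation: [3.14, -0.0, -0.002]
force: [-1.3, 1.0, -1.0]
opening: 0.0441
```

```bash
python3 -c "
from h import *
go(.524,.347,.038)"
```

```text
t 18.1 F [-1.34  0.97 -1.  ] pos [0.5236 0.3461 0.0445] | go [0.0004, -0.0009, 0.0065] [0.001, 0.001, -0.0] rows 0.1 0.0
```

jog_arm([
  [0.7,0,0,0.003,0.001,0.001,0],
  [0.7,0,0,0.0055,0.001,0.001,0],
  [0.7,0,0,0.006,0.001,0.001,0],
  [0.7,0,0,0.0065,0.001,0.001,0],
])

```text
t: 18.6
tool_pos: [0.5238, 0.3463, 0.0384]
orientation: [-3.141, 0.0, -0.0]
force: [0.5, -0.6, -1.6]
opening: 0.0437
```

```bash
python3 -c "
from h import *
go(.524,.347,.038)"
```

```text
t 18.6 F [ 0.5  -0.62 -1.62] pos [0.5238 0.3463 0.0384] | go [0.0002, -0.0007, 0.0004] [-0.0, -0.0, -0.0] rows 0.0 0.0
```

jog_arm([
  [0.7,0,0,0.0008,0,0,0],
  [0.7,0,0,0.0015,0,0,0],
  [0.7,0,0,0.0015,0,0,0],
])

```text
t: 18.98
tool_pos: [0.5241, 0.3465, 0.038]
orientation: [-3.141, 0.0, -0.001]
force: [-3.7, -2.6, 6.2]
opening: 0.0437
```

```bash
python3 -c "
from h import *
go(.524,.347,.038)"
```

```text
t 18.975 F [-3.67 -2.62  6.2 ] pos [0.5241 0.3465 0.038 ] | go [-0.0001, -0.0005, 0.0] [-0.0, -0.001, -0.0] rows 0.0 0.0
```

Set down on the tray floor (+6 N, z 0.038 as expected). I'll release gently.

jog_arm([
  [0.5,0,0,-0.0005,0,0,0],
  [0.4,0,0,-0.0005,0,0,0],
  [0.3,0,0,-0.0005,0,0,0],
  [0.3,0,0,-0.0005,0,0,0],
])

```text
t: 19.48
tool_pos: [0.5241, 0.3465, 0.0384]
orientation: [-3.141, -0.0, -0.001]
force: [0.1, -0.5, -0.2]
opening: 0.0642
```

```bash
python3 -c "
from h import *
st()"
```

```text
t 19.475
tool_pos [0.5241 0.3465 0.0384]
orientation [-3.1413e+00 -0.0000e+00 -1.1000e-03]
force [ 0.1237 -0.5356 -0.2412]
wrist_torque [ 0.0402 -0.0463 -0.0188]
opening 0.0642
q [ 5.0260e-01  3.7060e-01  1.5758e+00 -1.0000e-04  1.1944e+00  2.0734e+00]
```

jog_arm([
  [0.3,0,0,-0.03,0,0,0],
  [0.2,0,0,-0.08,0,0,0],
  [0.1,0,0,-0.12,0,0,0],
  [0.1,0,0,-0.12,0,0,0],
])

```text
t: 19.98
tool_pos: [0.5265, 0.3478, 0.1635]
orientation: [-3.137, 0.0, -0.012]
force: [0.6, -0.0, -1.1]
opening: 0.083
```

```bash
python3 -c "
from h import *
snap('wrist','w8.png')
go(.4230,.0938,.15)"
```

```text
t 20.025 F [ 0.89  0.12 -0.17] pos [0.5252 0.3471 0.1606] | go [-0.1023, 0.2533, 0.0096] [-0.002, -0.004, 0.0] rows 4.4 0.0
```

View pics/w8.png

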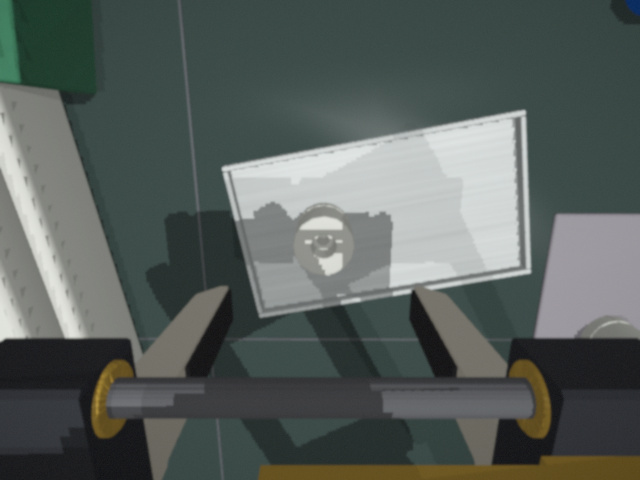

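The first reject stands upright in the tray (323,240), and the bush is still visible. Now the left adapter.

jog_arm([
  [0.1,-0.1023,0.2533,0,-0.002,-0.004,0],
  [0.1,-0.1023,0.2533,0,-0.002,-0.004,0],
  [0.1,-0.1023,0.2533,0,-0.002,-0.004,0],
  [0.1,-0.1023,0.2533,0,-0.002,-0.004,0],
  [0.1,-0.1023,0.2533,0.03,-0.002,-0.004,0],
])

```text
t: 20.65
tool_pos: [0.4228, 0.0916, 0.1296]
orientation: [3.142, -0.003, 0.004]
force: [0.5, 0.1, -0.5]
opening: 0.0839
```

```bash
python3 -c "
from h import *
snap('wrist','w9.png')
go(.4230,.0938,.038)
crop('w9.png',240,150,160,120,5,'c17.png')"
```

```text
t 20.7 F [-0.53 -1.14 -3.18] pos [0.419  0.0903 0.124 ] | go [0.0045, -0.0036, 0.0859] [0.002, 0.006, -0.002] rows 1.4 0.0
```

View pics/c17.png

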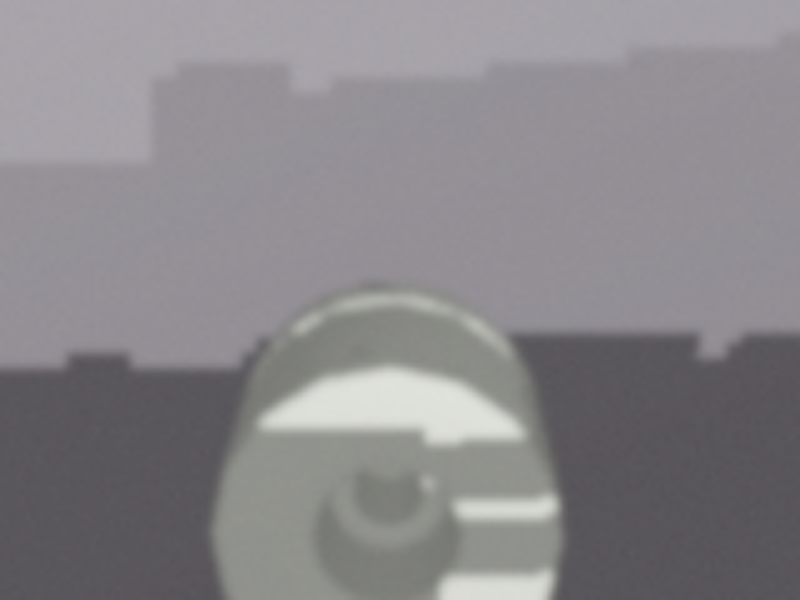

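jog_arm([
  [0.1,0.0045,-0.0036,0.01,0.002,0.006,-0.002],
  [0.1,0.0045,-0.0036,0.03,0.002,0.006,-0.002],
  [0.1,0.0045,-0.0036,0.06,0.002,0.006,-0.002],
  [0.15,0.0045,-0.0036,0.0855,0.002,0.006,-0.002],
  [0.3,0.0045,-0.0036,0.0855,0.002,0.006,-0.002],
])

```text
t: 21.32
tool_pos: [0.421, 0.0946, 0.0359]
orientation: [-3.142, -0.002, 0.008]
force: [-0.6, 0.7, 0.4]
opening: 0.0733
```

```bash
python3 -c "
from h import *
go(.4230,.0938,.0385)"
```

```text
t 21.325 F [-0.64  0.73  0.45] pos [0.421  0.0946 0.0359] | go [0.002, 0.0008, -0.0026] [-0.0, 0.005, 0.001] rows 0.1 0.0
```

jog_arm([
  [0.4,0.002,0.0008,-0.0026,0,0.005,0.001],
  [0.48,0.002,0.0008,-0.0026,0,0.005,0.001],
  [0.55,0.002,0.0008,-0.0026,0,0.005,0.001],
  [0.65,0.002,0.0008,-0.0026,0,0.005,0.001],
  [0.7,0.002,0.0008,-0.0026,0,0.005,0.001],
])

```text
t: 21.95
tool_pos: [0.4239, 0.0939, 0.0395]
orientation: [-3.141, -0.0, -0.002]
force: [0.2, 0.5, 5.6]
opening: 0.044
```

```bash
python3 -c "
from h import *
go(.4230,.0938,.0385);st()"
```

```text
t 21.95 F [0.25 0.47 5.56] pos [0.4239 0.0939 0.0395] | go [-0.0009, 0.0001, 0.001] [-0.0, -0.002, 0.0] rows 0.0 0.0
t 21.95
tool_pos [0.4239 0.0939 0.0395]
orientation [-3.1412e+00 -2.0000e-04 -2.4000e-03]
force [0.2496 0.4668 5.5603]
wrist_torque [0.0937 0.1105 0.0487]
opening 0.044
q [ 9.9700e-02 -1.3660e-01  2.1251e+00  2.0000e-04  1.1516e+00  1.6702e+00]
```

jog_arm([
  [0.7,0,0,-0.02,0,-0.002,0],
  [0.7,0,0,-0.06,0,-0.002,0],
  [0.7,0,0,-0.09,0,-0.002,0],
  [0.7,0,0,-0.09,0,-0.002,0],
])

```text
t: 22.45
tool_pos: [0.4256, 0.094, 0.132]
orientation: [-3.141, 0.0, -0.007]
force: [0.5, -0.5, -1.6]
opening: 0.044
```

```bash
python3 -c "
from h import *
go(.542,.250,.120)"
```

```text
t 22.45 F [ 0.51 -0.53 -1.57] pos [0.4256 0.094  0.132 ] | go [0.1163, -0.156, 0.0126] [-0.001, -0.005, -0.0] rows 3.1 0.0
```

jog_arm([
  [0.7,0.1163,-0.156,0.005,-0.001,-0.005,0],
  [0.7,0.1163,-0.156,0.005,-0.001,-0.005,0],
  [0.7,0.1163,-0.156,0.01,-0.001,-0.005,0],
  [0.7,0.1163,-0.156,0.015,-0.001,-0.005,0],
  [0.7,0.1163,-0.156,0.03,-0.001,-0.005,0],
])

```text
t: 23.08
tool_pos: [0.5415, 0.25, 0.1007]
orientation: [3.141, 0.001, -0.003]
force: [0.3, -0.6, -1.6]
opening: 0.0438
```

```bash
python3 -c "
from h import *
snap('scene','s10.png');go(.542,.250,.0395)"
```

```text
t 23.125 F [-0.87 -0.25 -3.03] pos [0.5398 0.2488 0.0982] | go [0.0025, -0.0014, 0.0586] [0.002, 0.005, 0.0] rows 0.9 0.0
```

View pics/s10.png

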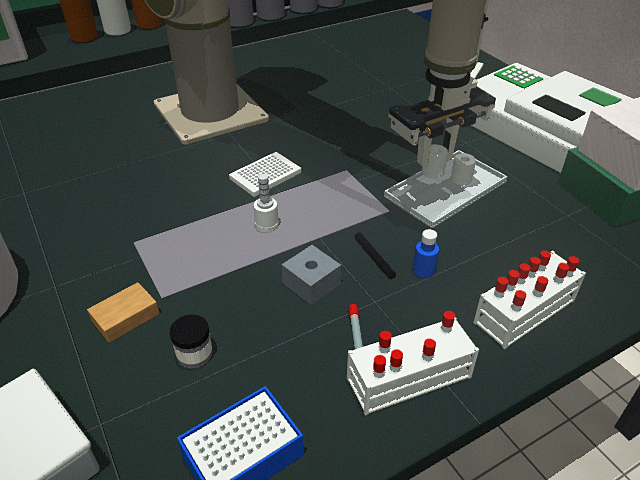

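jog_arm([
  [0.7,0.0025,-0.0014,0.02,0.002,0.005,0],
  [0.7,0.0025,-0.0014,0.04,0.002,0.005,0],
  [0.7,0.0025,-0.0014,0.05,0.002,0.005,0],
  [0.7,0.0025,-0.0014,0.053,0.002,0.005,0],
])

```text
t: 23.62
tool_pos: [0.5414, 0.2495, 0.0444]
orientation: [3.141, -0.001, -0.002]
force: [-0.2, 0.1, -0.7]
opening: 0.0435
```

```bash
python3 -c "
from h import *
go(.542,.250,.0395)"
```

```text
t 23.625 F [-0.16  0.13 -0.73] pos [0.5414 0.2495 0.0444] | go [0.0006, -0.0005, 0.0049] [0.001, 0.001, -0.0] rows 0.1 0.0
```

jog_arm([
  [0.7,0,0,0.002,0.001,0.001,0],
  [0.7,0,0,0.004,0.001,0.001,0],
  [0.7,0,0,0.005,0.001,0.001,0],
  [0.7,0,0,0.0055,0.001,0.001,0],
])

```text
t: 24.12
tool_pos: [0.5417, 0.2496, 0.0396]
orientation: [-3.141, 0.001, -0.0]
force: [-2.9, -1.8, 5.8]
opening: 0.0439
```

```bash
python3 -c "
from h import *
go(.542,.250,.0395)"
```

```text
t 24.125 F [-2.9  -1.81  5.84] pos [0.5417 0.2496 0.0396] | go [0.0003, -0.0004, 0.0001] [-0.001, -0.0, -0.0] rows 0.0 0.0
```

Down on the floor. I'll release and rise.

jog_arm([
  [0.5,0,0,-0.0005,0,0,0],
  [0.4,0,0,-0.0005,0,0,0],
  [0.3,0,0,-0.0005,0,0,0],
  [0.3,0,0,-0.0005,0,0,0],
])

```text
t: 24.62
tool_pos: [0.5417, 0.2496, 0.04]
orientation: [-3.141, 0.001, -0.0]
force: [0.3, 0.0, 0.3]
opening: 0.0643
```

jog_arm([
  [0.3,0,0,-0.03,0,0,0],
  [0.3,0,0,-0.08,0,0,0],
  [0.3,0,0,-0.14,0,0,0],
  [0.3,0,0,-0.18,0,0,0],
  [0.3,0,0,-0.18,0,0,0],
])

```text
t: 25.25
tool_pos: [0.544, 0.2504, 0.2253]
orientation: [-3.138, 0.001, -0.013]
force: [0.7, -0.2, -0.1]
opening: 0.065
```

```bash
python3 -c "
from h import *
snap('scene','s11.png');snap('wrist','w11.png');st()
crop('s11.png',230,120,300,150,2.6,'c18.png')"
```

```text
t 25.35
tool_pos [0.5417 0.2495 0.22  ]
orientation [-3.1409e+00  6.0000e-04 -1.1000e-03]
force [-0.0877  0.1893 -0.073 ]
wrist_torque [-0.0303  0.0028 -0.0161]
opening 0.0652
q [3.4540e-01 1.2550e-01 1.5165e+00 5.0000e-04 1.4987e+00 1.9165e+00]
```

View pics/c18.png

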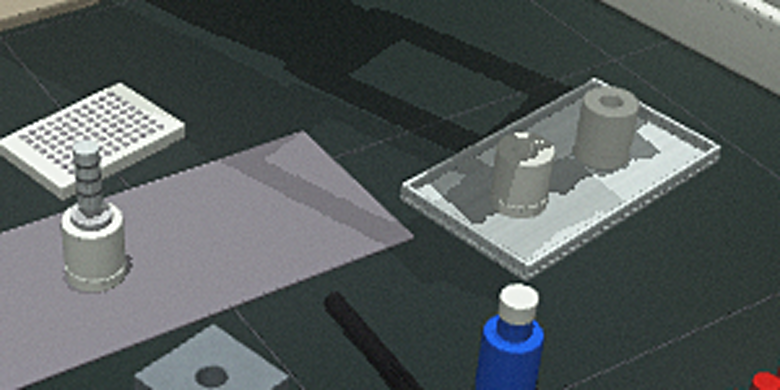

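View pics/w11.png

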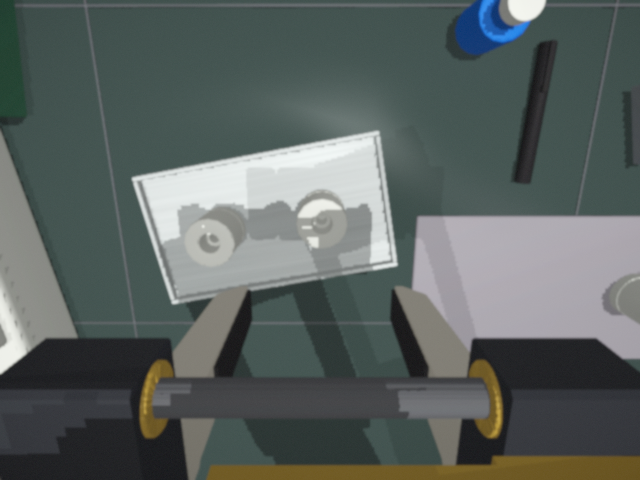

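Both rejects stand upright in the tray, at (212,240) and (321,221) in the wrist view. Last check: that the gauge is home and its adapter hasn't moved.

```bash
python3 -c "
from h import *
crop('s11.png',235,160,60,80,7,'a.png');crop('sc0.png',235,160,60,80,7,'b.png')
a=cv2.imread('pics/a.png');b=cv2.imread('pics/b.png');cv2.imwrite('pics/c19.png',np.hstack([a,b])[:,:800])
for z in (.116,.110,.132): print(z,(w2px('s11.png',[.4568,-.0698,z])-[235,160])*7)"
```

```text
0.116 [192.89775606 110.60734572]
0.11 [194.50225532 129.98730823]
0.132 [188.55829028  58.1930591 ]
```

View pics/c19.png

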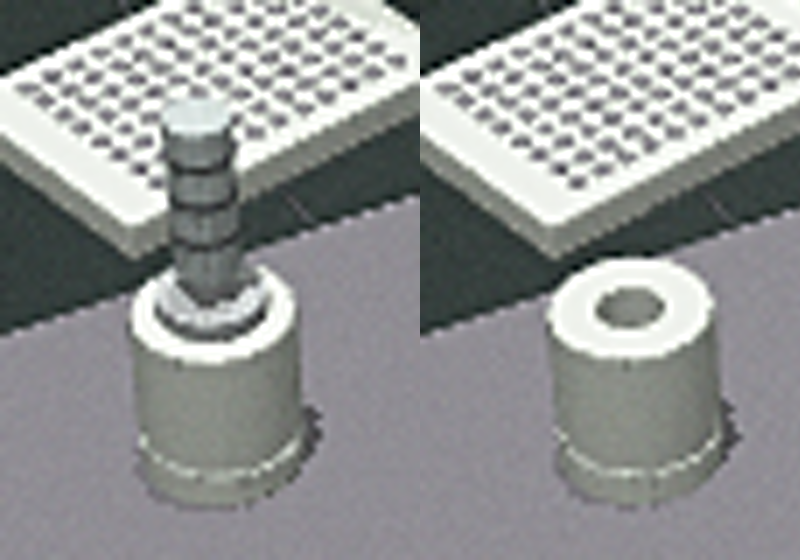

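The handle top is at (197,115) against (193,111) predicted for fully home, the collar lies flat on the mouth, and the adapter hasn't moved. Handing in.

```bash
python3 -c "
from h import *
print(robot.close_job());st()"
```

```text
the job is handed in; nothing more can be done
None
the job is handed in; nothing more can be done
```

The middle adapter on the mat is the clear one. The gauge stands fully home in it where it stood, and the other two are upright in the reject tray. I handed the job in at about 25 s of the 72 s allowed; it gives no verdict.

- **Trying the pin:** I tried it in all three bores. In the right and left adapters it stopped at the blocked depth, with about 4–5 N of contact, and I drew it straight back out. In the middle one it went past that depth freely, until the collar met the mouth with about 4 N.
- **Gauge check:** The last scene picture shows the collar flat on the mouth. The top of the handle is within about 1 mm of where it should be, and the adapter has not visibly moved from its starting spot.
- **Tray check:** The last pictures show both rejects standing clear of each other and of the walls. I checked the other objects by eye only, and saw no change.
- **Disagreements:** The cameras differed by up to about 2 mm on positions, which is their stated accuracy. I corrected this with the wrist camera before inserting the pin. No check failed.

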